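Gauge the sample strip and book it with the hand scanner

ROBOT

A 6-joint arm with a two-finger parallel gripper is mounted at the origin on the work surface. World frame = base frame: x ahead of the robot, y to its left, z up, the work surface at z = 0. Lengths are in m, angles in degrees, forces in N, time in s.
With the tool pointing down it reaches from about 0.275 to 0.75 m from the base axis. Payload 10.2 kg.
Tool frame: the origin (TCP) lies midway between the tips of the shut fingers; the grasp point (between the pads) lies hold_point_z behind it (hold_point_z is the distance from the TCP to the grasp point, in m); z points along the fingers, y is the line along which they close (so a half turn about z gives the same grasp; the last joint's range is limited). The gripper opens to 88 mm and grips with 3 to 60 N. Pads are 18 mm wide; open, the fingers measure 123 mm over their backs; the gripper's body (75 mm by 187 mm) begins 45 mm behind the grasp point.
Start: joints at [62.028, 17.928, 85.812, -0, 76.261, -12.8], TCP at [0.137, 0.507, 0.239] pointing down, gripper open.
Joint ranges: [-168.41, 168.41], [-55.51, 124.54], [10.69, 146.95], [-70.63, 250.63], [1, 178], [-165.06, 165.06]. Speed limits (degrees/s): [136.94, 136.94, 172.46, 180, 180, 180].

INTERFACE

Orientations are given as a 3x3 rotation matrix whose columns are the frame's x, y, z axes.
In Python, from cell import * gives the robot as it stands.
- The arm moves only by the shell command python3 -m pendant 'ROWS' [FORCE]. ROWS is JSON, a list of rows, each a list of 7 numbers: the opening, from 0 (shut) to 1 (fully open), then the shift along the tool's x, y, z in units of 30 mm (1.0 is 30 mm), then the turn, a rotation vector about the tool's x, y, z in units of 8 degrees (1.0 is 8 degrees). A call has 1 to 5 rows; each row shifts and turns the commanded pose from where the row before left it, along the tool's axes as they then stand; what a row does not reach is not made up. A row lasts 1/10 s, in which the tool goes at most 50 mm and 8.59 degrees, less where a joint would pass 70% of its speed; a pose out of reach is approached as far as the arm can. A call is refused whole if a number of a shift passes 1 or a number of a turn 1, either way. A call with a gripper value outside its range is refused whole. The fingers move at their own pace and stop on an object; FORCE is the grip in N (left out, the last holds). Time passes only in rows, so rows that do not move let the fingers close. It gives the time, the measured TCP pose, the force, the opening and the grip force at its end, in the units of the state.
- state(): the state, without advancing time (a new reading comes with each control period).
- get_image(name): name is "side" or "top" or "wrist"; returns a dict with "img" (400x640x3 uint8, blue, green, red), "depth" (400x640 float32, m along the optical axis (not along the pixel's ray), 0 where there is no reading), "fx", "fy", "cx", "cy" (pixels), "k1" (the pictures are not rectified: a ray, as slopes to the right and down, at radius r is drawn at 1 + k1 r^2 times it, then the intrinsics apply), "R" (3x3) and "t" (3): a world point X has camera coordinates R X + t; the wrist camera has in their place "hand_eye" (4x4, takes a point from camera to tool coordinates, whose origin is the TCP and whose axes are the flange's). Camera axes: x right, y down, z forward; pixel columns grow to the right and rows downward; lengths in m; the calibration is good to about 2 mm. A picture is of the moment at which its call begins: read the wrist's pose just before it.
- job_done(): hands the job in; it is judged then, once.
The state is a dict: "time": time; "joint_positions": joint angles; "dq": joint speeds; "effort": joint torques, N m; "eef_pos": TCP position; "eef_rot": TCP orientation; "contact_force": force on the tool from outside, world axes, zero at the start; "torque": the same for the moment, N m; "gripper_width": finger opening in m; "gripper_force": force on a finger pad.
Only numpy, scipy, OpenCV 4.12 (cv2) and the standard library are available. Lean on these libraries where they do the work, as an engineer would, in place of code of your own. Each camera call takes 0.05 s, during which the arm holds its last target. There are 200 camera calls.

TASK

Spot-check the beech strip on the bench gauge and book the check to its bin: gently push the gauge's sprung slide down by its knob until the foot rests on the strip and the gauge reads its thickness, keep it there for a moment and let the slide rise fully again. Then draw the hand scanner up out of its holder, turn it and aim it roughly square at the middle of the barcode label on the front of the blue bin of beech strips (not the bin of white caps), with its window about 12 cm from the label; finish while holding the scanner steady in the air like that, touching only the gripper. Leave the strip lying on the gauge and do not disturb the tape roll, glue bottle or red tray.

Things in the scene. Friction and masses are not known exactly. Their poses are not given: they have to be found in the camera images.
- gauge_slide (a joint): Reading of the bench height gauge in m: height of its foot above the anvil, up is positive. A spring inside lifts the slide to its top stop at 0.045, where it starts; pushing it down takes about 1 N at the top and 3 N when the foot reaches the strip. With the foot resting on the 12 mm strip it reads 0.012.
- gauge_knob (a point): Centre of the flat top of the black round knob (26 mm diameter) on the end of the gauge's slide arm, straight above the foot; it moves with the slide, 0.114 m plus the reading above the bench, and is what is pushed down. It has its own overtravel spring: once the foot is stopped by the strip the knob sinks up to 8 mm into the arm, the force rising from 4 to 8 N. The column (20 mm thick, top at 169 mm) stands 72 mm from the knob along the gauge's +x.
- gauge_foot (a point): The gauge's round steel foot, 16 mm diameter; this point is the centre of its lower face. It travels with the slide, straight under the knob.
- gauge_anvil (a point): Centre of the top of the steel anvil disc (60 mm diameter, 30 mm above the bench) on the gauge's grey fixed base, under the foot. The base is 130 x 100 mm.
- strip_center (a point): Centre of the pale beech sample strip lying loose on the anvil, 24 x 100 x 12 mm (its x, y, z), long side across the gauge.
- holder_mouth (a point): Centre of the rim (95 mm above the bench) of the black scanner holder's square cup, which stands on a round foot of 104 mm diameter, fixed to the bench. Inside the cup is 50 x 58 mm (x, y) and 45 mm deep; walls 4 mm. The holder's x and y are level; the scanner's handle sticks out over the cup's -x side.
- scanner_grip (a point): Middle of the hand scanner's dark handle near its head, where it balances; 51 mm along -x and 77 mm along +z from the window. Scanner axes: it looks along -z (straight down at the start), y across the handle. Handle: 30 mm wide (y), 34 mm thick, 100 mm long, leaving the head along -x and rising 15 degrees; 36 mm of it lie between here and the head, whose rear end is 27 mm higher.
- scanner_window (a point): Centre of the dark red window in the scanner's nose; same axes: it looks along -z. About 0.2 kg; light grey head 42 x 48 mm, 104 mm long, dark nose 46 x 54 mm, orange ring. It starts nose down in the holder's cup, standing on the cup's floor with 2 mm play.
- strip_label: White barcode label, 80 x 44 mm, on the sloping front of the blue storage bin that holds the beech strips. Origin at its centre, 38 mm above the bench; z is its outward normal (38 degrees from vertical, leaning towards the robot's side), x runs up the slope, y along its 80 mm side. The bin (195 x 120 mm, 95 mm high) is fixed and lies behind the label.
- cap_label: The same kind of label on the other blue bin, which holds white plastic caps: not the one wanted. The two bins stand side by side and may change places.
- strip_bin: Blue open storage bin of beech strips, fixed; origin under its centre.
- cap_bin: Blue open storage bin of white caps, fixed; origin under its centre.
- holder: The scanner holder; origin under its centre on the bench.
- tape_roll: Bystander: roll of brown tape lying flat, 84 mm diameter, 24 mm high; origin under its centre.
- glue: Bystander: white glue bottle, 44 mm diameter, 115 mm high; origin under its centre.
- red_tray: Bystander: empty red tray 130 x 100 x 50 mm; origin under its centre.
There are look-alikes about, which are no part of the job. Leave any pink look-alike of the part that bears gauge_slide alone. Leave any orange look-alike of the strip_bin alone.

How it is judged:
By the outcome, as a careful person would: the job done as asked, in the order asked, and still so for the second after the job is handed in, while the arm keeps its last pose, push and grip.
It also fails if it takes over 48 s, if anything falls off the work surface, if the arm or the gripper's body presses on something with over 40 N, if the wrist force passes 120 N, or if a joint passes its speed limit or range.

## Working session

There is one attempt and no reset: what is moved stays moved. The work goes in short steps, Python scripts to look and compute and a shell command to move; the robot and the scene stay as the last step left them, time stands still between calls to the robot, and variables do not carry over. Pictures are saved under pics/ and viewed, at most 10 in all, crops included, and the job is handed in when it is done.

```bash
ls; mkdir -p pics; python3 - <<'E'
from cell import *
import cv2,numpy as np
s=state(); print(s['time'],s['eef_pos'],s['eef_rot'],s['gripper_width'])
try: print(hold_point_z)
except Exception as e: print(e)
for n in("top","side"):
    d=get_image(n); np.savez(f'pics/{n}0.npz',**d); cv2.imwrite(f'pics/{n}0.png',d['img'])
    print(n,d['fx'],d['cx'],d['cy'],d['k1'],d['R'],d['t'])
E
```

```text
pics
0.0 [0.13730925 0.50647768 0.23818035] [[-9.65131497e-01  2.61764855e-01 -5.94524801e-04]
 [ 2.61765375e-01  9.65130909e-01 -1.10315794e-03]
 [ 2.85026285e-04 -1.22031848e-03 -9.99999215e-01]] 0.08814917187705669
0.0187
top 477.1063715022561 315.13163875435197 196.5288333181273 -0.0030237609471970976 [[ 0.02555775 -0.99964053  0.00810021]
 [-0.98615694 -0.02653931 -0.16367698]
 [ 0.16383312 -0.00380486 -0.98648073]] [-0.10479311  0.49141507  1.21913726]
side 443.8663853358693 322.85419072697954 196.22326783232523 0.031321664114045966 [[-0.99936954 -0.03338219 -0.01208917]
 [-0.005717    0.48736758 -0.87317819]
 [ 0.03504047 -0.87255857 -0.48725117]] [0.51172183 0.1504968  1.00971085]
```

View pics/top0.png

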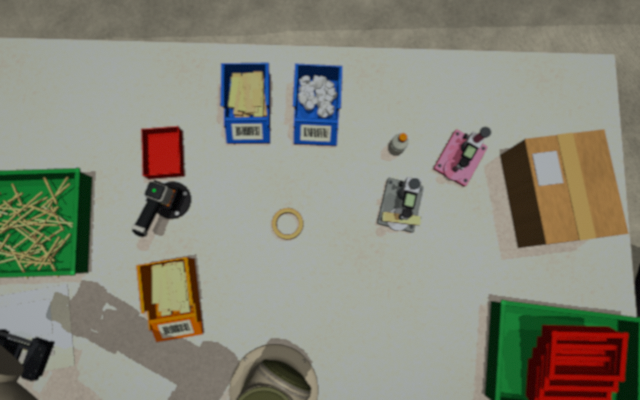

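View pics/side0.png

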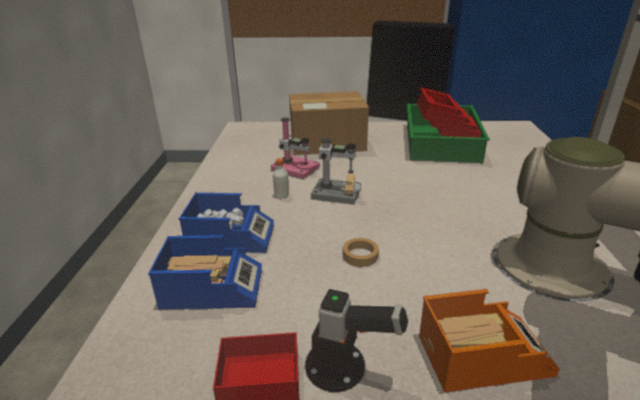

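The top view shows two gauges, two blue bins and an orange bin:
- **Gauges:** the grey one at (402,205) is wanted. The pink one at (463,155) is the look-alike.
- **Bins:** the blue bin with beech strips at (248,100) is wanted. The blue cap bin is at (318,100), and the orange look-alike is at (170,298).
- **Scanner and bystanders:** the scanner in its holder is at (160,205), the tape at (287,223), the glue at (398,145) and the red tray at (163,152).

I'll enlarge a crop to confirm, and measure with depth.

```bash
cat > h.py <<'E'
import numpy as np,cv2
from cell import *
def cam(d,tool=None):
    "world-from-camera R, origin"
    if 'R' in d: R=np.array(d['R']);return R.T,-R.T@np.array(d['t'])
    H=np.array(d['hand_eye']);p,Rt=tool
    return Rt@H[:3,:3],Rt@H[:3,3]+p
def slopes(d,uv):
    uv=np.atleast_2d(np.asarray(uv,float));y=(uv-[d['cx'],d['cy']])/[d['fx'],d['fy']];x=y.copy()
    for _ in range(8): x=y/(1+float(d['k1'])*(x**2).sum(1,keepdims=True))
    return x
def onz(d,uv,z,tool=None):
    R,o=cam(d,tool);r=np.c_[slopes(d,uv),np.ones(len(np.atleast_2d(uv)))]@R.T
    return o+r*((z-o[2])/r[:,2])[:,None]
def cloud(d,tool=None):
    R,o=cam(d,tool);h,w=d['depth'].shape;v,u=np.mgrid[:h,:w]
    x=slopes(d,np.c_[u.ravel(),v.ravel()]);z=d['depth'].ravel()[:,None]
    return (o+(np.c_[x,np.ones(len(x))]*z)@R.T).reshape(h,w,3)
def proj(d,X,tool=None):
    R,o=cam(d,tool);c=(np.atleast_2d(X)-o)@R;s=c[:,:2]/c[:,2:]
    s=s*(1+float(d['k1'])*(s**2).sum(1,keepdims=True));return s*[d['fx'],d['fy']]+[d['cx'],d['cy']]
def load(n): return {k:v for k,v in np.load(f'pics/{n}.npz').items()}
E
python3 - <<'E'
from h import *
d=load('top0');s=load('side0')
f=lambda i,x,y:cv2.resize(i[y:y+75,x:x+100],(400,300),interpolation=cv2.INTER_CUBIC)
a=np.hstack([f(d['img'],365,165),f(d['img'],115,165)]);b=np.hstack([f(d['img'],220,75),f(s['img'],300,125)])
cv2.imwrite('pics/crop1.png',np.vstack([a,b]))
C=cloud(d);S=cloud(s)
for n,P in(('top',C),('side',S)):
    print(n,'table z',np.nanmedian(P[240:260,380:420,2]) if n=='top' else np.nanmedian(P[240:260,420:440,2]))
def show(n,uv,P):
    for u,v in uv: print(n,(u,v),P[v,u].round(3))
show('top',[(412,185),(405,215),(399,205),(155,187),(145,215),(180,200),(248,132),(318,132),(287,210),(399,140),(163,150)],C)
E
```

```text
top table z 0.00014442761741118026
side table z -0.001176900149233162
top (412, 185) [ 0.507 -0.322  0.166]
top (405, 215) [ 0.436 -0.306  0.159]
top (399, 205) [ 0.481 -0.317  0.02 ]
top (155, 187) [0.489 0.295 0.15 ]
top (145, 215) [0.421 0.314 0.148]
top (180, 200) [0.48  0.273 0.006]
top (248, 132) [0.667 0.094 0.037]
top (318, 132) [ 0.671 -0.095  0.04 ]
top (287, 210) [ 0.458 -0.018  0.024]
top (399, 140) [ 0.637 -0.304  0.099]
top (163, 150) [0.619 0.331 0.005]
```

View pics/crop1.png

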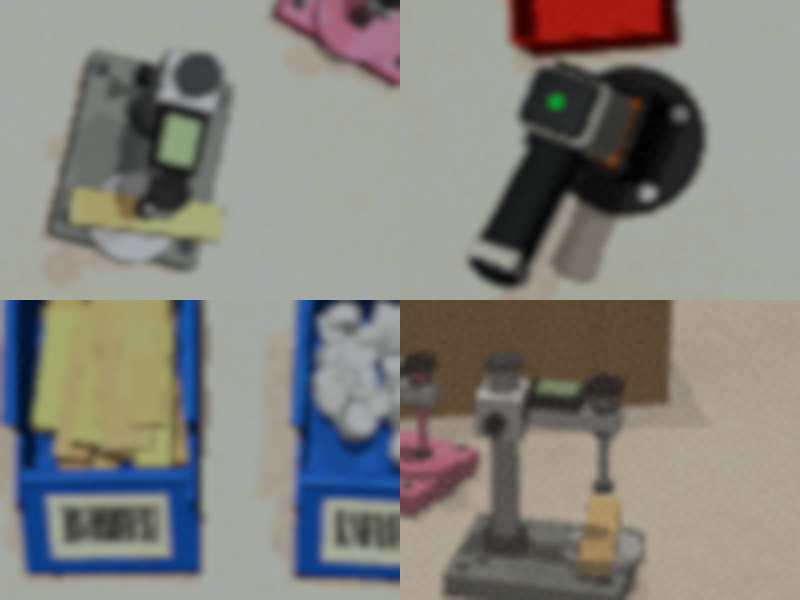

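The crop confirms the targets:
- **Gauge:** grey, with its black knob at about (407,213) and its column at (414,184). The strip lies on the anvil beneath the knob.
- **Scanner:** head top at about (155,190), with the handle running down-left to (139,231).
- **Bin:** the left blue bin holds beech strips, with its label at about (247,132). The right one holds caps.

Next I'll measure these points.

```bash
python3 - <<'E'
from h import *
d=load('top0');s=load('side0');C=cloud(d);S=cloud(s)
def box(P,x,y,z): return (P[...,0]>x[0])&(P[...,0]<x[1])&(P[...,1]>y[0])&(P[...,1]<y[1])&(P[...,2]>z[0])&(P[...,2]<z[1])
def stat(n,P,m):
    Q=P[m]; 
    if len(Q)==0: print(n,0);return
    print(n,len(Q),'med',np.median(Q,0).round(4),'mid',((Q.max(0)+Q.min(0))/2).round(4),'ext',np.ptp(Q,axis=0).round(3));return Q
g=lambda i:i.max(2)
# knob by dark+high
for n,dd,P in(('top',d,C),('side',s,S)):
    m=box(P,(.41,.465),(-.335,-.285),(.150,.170))&(g(dd['img'])<75)
    stat(n+' knob',P,m)
    stat(n+' coltop',P,box(P,(.485,.54),(-.35,-.29),(.155,.19))&(g(dd['img'])<90))
    # scanner head top and handle
    Q=stat(n+' headtop',P,box(P,(.45,.54),(.25,.34),(.146,.175)))
    H=stat(n+' handle',P,box(P,(.36,.46),(.27,.36),(.12,.19)))
    if H is not None:
        v=np.linalg.svd(H-H.mean(0),full_matrices=False)[2][0];print(' axis',v.round(3),'yaw',np.degrees(np.arctan2(v[1],v[0])))
    # foot of holder
    stat(n+' foot',P,box(P,(.38,.56),(.18,.36),(.002,.02))&(g(dd['img'])<60))
    # strip label
    im=dd['img'].astype(int);w=(im.min(2)>95)
    for nm,y in(('strip',(.03,.16)),('cap',(-.16,-.03))):
        Q=stat(n+' label '+nm,P,box(P,(.62,.72),y,(.012,.07))&w)
        m=box(P,(.62,.72),y,(.012,.066)); A=P[m]; 
        v=np.linalg.svd(A-np.median(A,0),full_matrices=False)[2][2]; print(' normal',(v*np.sign(v[2])).round(3))
E
```

```text
top knob 87 med [ 0.4427 -0.3105  0.1587] mid [ 0.447  -0.3123  0.1576] ext [0.033 0.025 0.015]
top coltop 84 med [ 0.5114 -0.3263  0.1688] mid [ 0.5104 -0.3266  0.1669] ext [0.023 0.024 0.012]
top headtop 258 med [0.4801 0.2938 0.1536] mid [0.48   0.2944 0.1531] ext [0.042 0.047 0.013]
top handle 589 med [0.415  0.311  0.1455] mid [0.4153 0.3086 0.1412] ext [0.089 0.062 0.042]
 axis [-0.914  0.347  0.21 ] yaw 159.19920869552448
top foot 404 med [0.4635 0.2741 0.0102] mid [0.4795 0.2871 0.0109] ext [0.099 0.083 0.015]
top label strip 419 med [0.6725 0.0895 0.0368] mid [0.6806 0.0947 0.0378] ext [0.079 0.119 0.051]
 normal [-0.489 -0.026  0.872]
top label cap 418 med [ 0.6699 -0.0947  0.0385] mid [ 0.685  -0.0972  0.0416] ext [0.07  0.102 0.046]
 normal [-0.59   0.006  0.808]
side knob 48 med [ 0.4459 -0.3041  0.1565] mid [ 0.4445 -0.3085  0.1547] ext [0.025 0.032 0.008]
side coltop 56 med [ 0.5146 -0.3205  0.1658] mid [ 0.5136 -0.3244  0.1619] ext [0.025 0.027 0.013]
side headtop 474 med [0.4828 0.3013 0.1524] mid [0.4826 0.2975 0.1507] ext [0.044 0.049 0.009]
side handle 1451 med [0.4135 0.3274 0.142 ] mid [0.4152 0.3127 0.1398] ext [0.089 0.063 0.04 ]
 axis [-0.936  0.305  0.178] yaw 161.96690298327758
side foot 1457 med [0.4809 0.3168 0.0087] mid [0.4821 0.3049 0.0111] ext [0.098 0.089 0.017]
side label strip 335 med [0.6678 0.0981 0.0353] mid [0.6838 0.0975 0.0389] ext [0.072 0.122 0.047]
 normal [-0.472  0.077  0.878]
side label cap 239 med [ 0.671  -0.0897  0.0356] mid [ 0.683  -0.0979  0.0388] ext [0.074 0.104 0.045]
 normal [-0.536  0.018  0.844]
```

```bash

python3 -m pendant '[[0,-1,-0.6,-0.3,0,0,0],[0,-1,-0.6,-0.3,0,0,0],[0,-1,-0.6,-0.1,0,0,0],[0,-1,-0.6,0,0,0,0],[0,-1,-0.6,0,0,0,0]]' 
python3 -m pendant '[[0,-1,-0.6,0,0,0,0],[0,-1,-0.6,0,0,0,0],[0,-1,-0.6,0,0,0,0],[0,-1,-0.6,0,0,0,0],[0,-1,-0.6,0,0,0,0]]' >/dev/null
python3 -m pendant '[[0,-0.4,-1,0,0,0,0],[0,-0.4,-1,0,0,0,0],[0,-0.4,-1,0,0,0,0],[0,-0.4,-1,0,0,0,0],[0,-0.4,-1,0,0,0,0]]' >/dev/null
python3 -m pendant '[[0,-0.4,-1,0,0,0,0],[0,-0.4,-1,0,0,0,0],[0,-0.4,-1,0,0,0,0],[0,-0.4,-1,0,0,0,0],[0,-0.4,-1,0,0,0,0]]' >/dev/null
python3 -m pendant '[[0,-0.4,-1,0,0,0,0],[0,-0.4,-1,0,0,0,0],[0,-0.4,-1,0,0,0,0],[0,-0.4,-1,0,0,0,0],[0,-0.4,-1,0,0,0,0]]' >/dev/null
python3 -m pendant '[[0,-0.4,-1,0,0,0,0],[0,-0.4,-1,0,0,0,0],[0,-0.2,-0.5,0,0,0,0],[0,0,0,0,0,0,0]]'
python3 - <<'E'
from h import *
s=state();tool=(np.array(s['eef_pos']),np.array(s['eef_rot']))
print(s['time'],s['eef_pos'],s['eef_rot'][0],s['gripper_width'],s['contact_force'],s['joint_positions'])
d=get_image('wrist');np.savez('pics/w1.npz',p=tool[0],Rt=tool[1],**d);cv2.imwrite('pics/w1.png',d['img'])
print(d['hand_eye'])
P=cloud(d,tool);k=P[...,2]
m=(abs(P[...,0]-.444)<.025)&(abs(P[...,1]+.309)<.025)&(k>.150)&(k<.168)
Q=P[m];print(m.sum(),np.median(Q,0) if len(Q) else 0, proj(d,[[.443,-.309,.159],[.512,-.325,.169]],tool))
E
```

```text
time: 0.6
eef_pos: [0.2593, 0.3794, 0.2596]
eef_rot: [[-0.965, 0.262, -0.0], [0.262, 0.965, -0.0], [0.0, -0.0, -1.0]]
contact_force: [1.6, 0.3, -0.0]
gripper_width: 0.0502
gripper_force: 0.0
time: 3.0
eef_pos: [0.4448, -0.3086, 0.2588]
eef_rot: [[-0.965, 0.264, -0.001], [0.264, 0.965, 0.001], [0.001, 0.001, -1.0]]
contact_force: [0.6, 0.8, 0.5]
gripper_width: 0.0006
gripper_force: 0.0
3.0 [ 0.44483309 -0.30859564  0.25883408] [-0.96461495  0.26366085 -0.00097922] 0.0005719062560705232 [0.62701522 0.7775355  0.49143254] [-4.71516831e+01  1.92654917e+01  8.09552110e+01 -7.31664588e-03
  7.98540335e+01 -1.21863011e+02]
[[-1.28360217e-03 -9.46687690e-01 -3.22150228e-01  8.51627357e-02]
 [ 9.99998907e-01 -1.45137766e-03  2.80616281e-04 -1.59363713e-03]
 [-7.33217624e-04 -3.22149516e-01  9.46688519e-01 -1.46122409e-01]
 [ 0.00000000e+00  0.00000000e+00  0.00000000e+00  1.00000000e+00]]
1126 [ 0.44344969 -0.31580583  0.15875744] [[319.76028171 202.21600054]
 [323.26166576 289.02348439]]
```

View pics/w1.png

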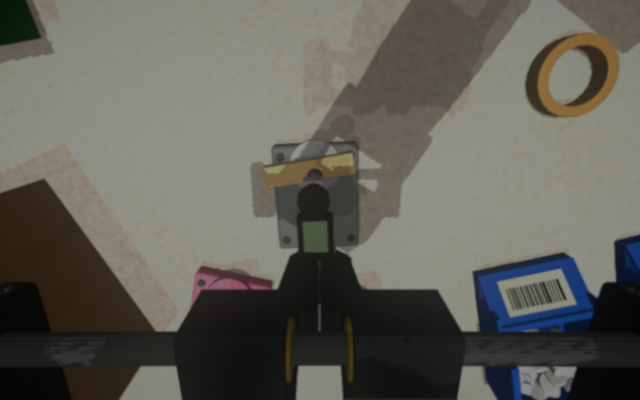

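In the wrist view the black knob is at about (314,200), on the grey gauge's arm with the green display below it and the strip just above it. I'll compute its centre.

```bash
python3 - <<'E'
from h import *
d=load('w1');tool=(d['p'],d['Rt'])
P=cloud(d,tool)
m=((abs(P[...,2]-.159)<.004)&(d['img'].max(2)<70)).astype(np.uint8);m[:175]=0;m[213:]=0;m[:,:285]=0;m[:,345:]=0
n,l,st,c=cv2.connectedComponentsWithStats(m);i=1+st[1:,4].argmax();print(st[i])
r=(l==i);top=np.argwhere(r)[:,0].min()
# upper half of disc is free: widest row gives diameter
cn,_=cv2.findContours(r.astype(np.uint8),0,2);print(cv2.minEnclosingCircle(cn[0]))
(cx,cy),rad=cv2.minEnclosingCircle(cn[0])
k=onz(d,[(cx,cy)],.159,tool)[0];print('knob',k, 'px per 13mm',.013*d['fx']/d['depth'][int(cy),int(cx)])
print('tool shift units',(k-tool[0])@tool[1]/.03)
E
```

```text
[296 186  33  27 752]
((311.89312744140625, 201.43893432617188), 16.501483917236328)
knob [ 0.44078418 -0.31467181  0.159     ] px per 13mm 16.909149118425493
tool shift units [ 0.0728792  -0.23289318  3.32775543]
```

```bash

python3 -m pendant '[[0,0.05,-0.2,0.9,0,0,0],[0,0,0,0.9,0,0,0],[0,0,0,0.7,0,0,0],[0,0,0,0.4,0,0,0],[0,0,0,0,0,0,0]]'
python3 -m pendant '[[0,0,0,0.2,0,0,0],[0,0,0,0.2,0,0,0],[0,0,0,0.15,0,0,0],[0,0,0,0.15,0,0,0],[0,0,0,0,0,0,0]]'
```

```text
time: 3.55
eef_pos: [0.4419, -0.3114, 0.1718]
eef_rot: [[-0.965, 0.261, -0.002], [0.261, 0.965, 0.002], [0.002, 0.001, -1.0]]
contact_force: [-0.4, 0.1, 0.5]
gripper_width: 0.0006
gripper_force: 0.0
time: 4.05
eef_pos: [0.4421, -0.3125, 0.1514]
eef_rot: [[-0.965, 0.262, -0.0], [0.262, 0.965, 0.0], [0.0, 0.0, -1.0]]
contact_force: [1.0, 0.7, 0.4]
gripper_width: 0.0003
gripper_force: 0.6
```

```bash

python3 -m pendant '[[0,0,0,0.15,0,0,0],[0,0,0,0.15,0,0,0],[0,0,0,0.15,0,0,0],[0,0,0,0.1,0,0,0],[0,0,0,0,0,0,0]]'
python3 - <<'E'
from h import *
d=get_image('side');cv2.imwrite('pics/s2.png',cv2.resize(d['img'][95:215,260:420],(800,600),interpolation=cv2.INTER_CUBIC))
np.savez('pics/s2.npz',**d)
E
```

```text
time: 4.55
eef_pos: [0.4421, -0.3126, 0.1349]
eef_rot: [[-0.965, 0.262, -0.0], [0.262, 0.965, 0.0], [0.0, 0.0, -1.0]]
contact_force: [1.4, -0.5, 2.5]
gripper_width: 0.0005
gripper_force: 1.1
```

View pics/s2.png

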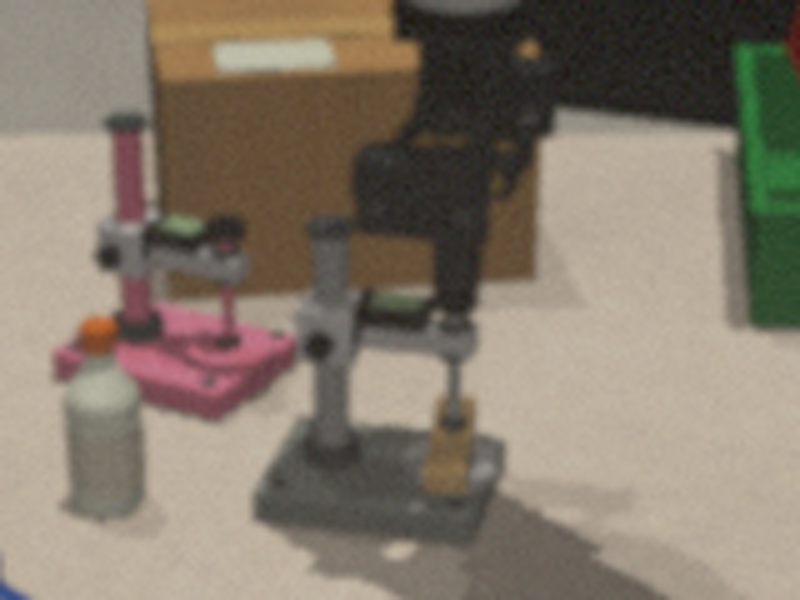

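In the side crop the fingertips sit on the knob at (457,322). The arm has moved down and the foot at (453,420) is just above the strip, clear of the column. I'll carry on down gently.

```bash

python3 -m pendant '[[0,0,0,0.1,0,0,0],[0,0,0,0.1,0,0,0],[0,0,0,0.08,0,0,0],[0,0,0,0,0,0,0],[0,0,0,0,0,0,0]]'
python3 -m pendant '[[0,0,0,0.06,0,0,0],[0,0,0,0.06,0,0,0],[0,0,0,0,0,0,0],[0,0,0,0,0,0,0]]'
```

```text
time: 5.1
eef_pos: [0.4422, -0.3127, 0.1269]
eef_rot: [[-0.965, 0.262, 0.0], [0.262, 0.965, -0.0], [-0.0, -0.0, -1.0]]
contact_force: [0.2, -0.6, 4.1]
gripper_width: 0.0001
gripper_force: 1.3
time: 5.5
eef_pos: [0.4422, -0.3127, 0.1234]
eef_rot: [[-0.965, 0.262, 0.0], [0.262, 0.965, -0.0], [-0.0, -0.0, -1.0]]
contact_force: [-0.6, -0.4, 5.8]
gripper_width: 0.0006
gripper_force: 2.7
```

```bash

python3 -m pendant '[[0,0,0,0.03,0,0,0],[0,0,0,0,0,0,0],[0,0,0,0,0,0,0],[0,0,0,0,0,0,0],[0,0,0,0,0,0,0]]'
python3 -m pendant '[[0,0,0,0,0,0,0],[0,0,0,0,0,0,0],[0,0,0,0,0,0,0],[0,0,0,0,0,0,0],[0,0,0,0,0,0,0]]'
python3 -m pendant '[[0,0,0,0,0,0,0],[0,0,0,0,0,0,0],[0,0,0,0,0,0,0],[0,0,0,0,0,0,0],[0,0,0,0,0,0,0]]'
python3 -m pendant '[[0,0,0,-0.1,0,0,0],[0,0,0,-0.15,0,0,0],[0,0,0,-0.2,0,0,0],[0,0,0,-0.2,0,0,0],[0,0,0,-0.2,0,0,0]]'
python3 -m pendant '[[0,0,0,-0.2,0,0,0],[0,0,0,-0.2,0,0,0],[0,0,0,-0.3,0,0,0],[0,0,0,-0.5,0,0,0],[0,0,0,-1,0,0,0]]'
python3 -m pendant '[[0,0,0,-1,0,0,0],[0,0,0,-0.6,0,0,0],[0,0,0,0,0,0,0]]'
python3 - <<'E'
from h import *
s=state();tool=(np.array(s['eef_pos']),np.array(s['eef_rot']))
d=get_image('wrist');P=cloud(d,tool)
m=(abs(P[...,0]-.442)<.01)&(abs(P[...,1]+.313)<.01)&(P[...,2]<.18)&(P[...,2]>.1);print('knob z',np.median(P[m][:,2]),m.sum(),s['contact_force'])
m=(abs(P[...,0]-.43)<.08)&(abs(P[...,1]+.31)<.08)&(abs(P[...,2]-.042)<.005)&(d['img'][...,2].astype(int)-d['img'][...,0]>40)
Q=P[m];print('strip',len(Q),Q.mean(0),Q.max(0),Q.min(0))
E
```

```text
time: 6.0
eef_pos: [0.4421, -0.3127, 0.1225]
eef_rot: [[-0.965, 0.262, 0.0], [0.262, 0.965, -0.0], [-0.0, -0.0, -1.0]]
contact_force: [0.5, 0.1, 5.7]
gripper_width: 0.0004
gripper_force: 2.9
time: 6.5
eef_pos: [0.4422, -0.3127, 0.1226]
eef_rot: [[-0.965, 0.262, 0.0], [0.262, 0.965, -0.0], [-0.0, -0.0, -1.0]]
contact_force: [-0.5, -0.8, 5.0]
gripper_width: 0.0002
gripper_force: 2.9
time: 7.0
eef_pos: [0.4421, -0.3127, 0.1225]
eef_rot: [[-0.965, 0.262, 0.0], [0.262, 0.965, -0.0], [-0.0, -0.0, -1.0]]
contact_force: [-0.2, 1.3, 6.5]
gripper_width: 0.0005
gripper_force: 2.9
time: 7.5
eef_pos: [0.442, -0.3125, 0.1482]
eef_rot: [[-0.965, 0.262, -0.0], [0.262, 0.965, 0.0], [0.0, 0.0, -1.0]]
contact_force: [0.7, -1.7, 0.1]
gripper_width: 0.0006
gripper_force: 0.3
time: 8.0
eef_pos: [0.4415, -0.3119, 0.2133]
eef_rot: [[-0.965, 0.262, -0.003], [0.262, 0.965, 0.003], [0.003, 0.002, -1.0]]
contact_force: [0.5, -0.1, 0.3]
gripper_width: 0.0008
gripper_force: 0.0
time: 8.3
eef_pos: [0.4426, -0.313, 0.2644]
eef_rot: [[-0.965, 0.262, 0.003], [0.262, 0.965, -0.003], [-0.004, -0.002, -1.0]]
contact_force: [-0.4, -0.5, -0.1]
gripper_width: 0.0007
gripper_force: 0.0
knob z 0.15915699915958798 648 [-0.41606975 -0.54407899 -0.09104946]
strip 1563 [ 0.44095207 -0.32154431  0.04212408] [ 0.45780666 -0.27190735  0.04458346] [ 0.42648849 -0.37078404  0.03730613]
```

The gauge check is done: the knob is back at 0.159 m, and the strip is still in place at z 0.042 m. Now to the scanner.

```bash

python3 -m pendant '[[0.8,0.3,1,0,0,0,0.1],[0.8,0.3,1,0,0,0,0.1],[0.8,0.3,1,0,0,0,0.1],[0.8,0.3,1,0,0,0,0.1],[0.8,0.3,1,0,0,0,0.1]]' >/dev/null
python3 -m pendant '[[0.8,0.3,1,0,0,0,0],[0.8,0.3,1,0,0,0,0],[0.8,0.3,1,0,0,0,0],[0.8,0.3,1,0,0,0,0],[0.8,0.3,1,0,0,0,0]]' >/dev/null
python3 -m pendant '[[0.8,0.3,1,0,0,0,0],[0.8,0.3,1,0,0,0,0],[0.8,0.3,1,0,0,0,0],[0.8,0.3,1,0,0,0,0],[0.8,0.3,1,0,0,0,0]]' >/dev/null
python3 -m pendant '[[0.8,0.3,1,0,0,0,0],[0.8,0.3,1,0,0,0,0],[0.8,0.3,1,0,0,0,0],[0.8,0.1,0.8,0,0,0,0],[0.8,0,0,0,0,0,0]]'
python3 -m pendant '[[0.8,0,0,0,0,0,0]]' >/dev/null
python3 - <<'E'
from h import *
s=state();tool=(np.array(s['eef_pos']),np.array(s['eef_rot']))
d=get_image('wrist');np.savez('pics/w2.npz',p=tool[0],Rt=tool[1],**d);cv2.imwrite('pics/w2.png',d['img'])
print(s['time'],tool)
P=cloud(d,tool)
m=(P[...,0]>.35)&(P[...,0]<.52)&(P[...,1]>.24)&(P[...,1]<.36)&(P[...,2]>.115)&(P[...,2]<.20)
print(m.sum()); v,u=np.nonzero(m);print(u.min(),u.max(),v.min(),v.max())
Q=P[m]; H=Q[Q[:,0]<.44]; print(H.mean(0),np.linalg.svd(H-H.mean(0),full_matrices=False)[2][0])
E
```

```text
time: 10.35
eef_pos: [0.4643, 0.2762, 0.2599]
eef_rot: [[-0.945, 0.326, -0.003], [0.326, 0.945, -0.001], [0.003, -0.001, -1.0]]
contact_force: [0.3, -0.5, -0.1]
gripper_width: 0.0706
gripper_force: 0.0
10.45 (array([0.46443343, 0.2741381 , 0.26050563]), array([[-0.94476652,  0.32773577, -0.00234127],
       [ 0.32773879,  0.94476781, -0.00103805],
       [ 0.00187175, -0.00174804, -0.99999672]]))
7752
320 378 59 231
[0.40463603 0.31716821 0.15070955] [ 0.9195234  -0.33740961 -0.20157248]
```

View pics/w2.png

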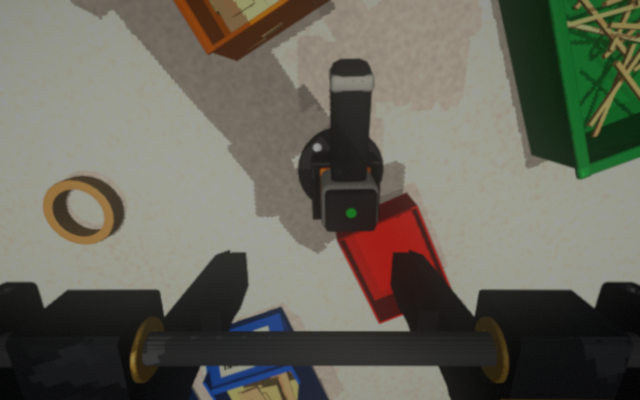

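In the wrist view the handle runs from (351,70) to (352,165) and the head top is at (350,205). The handle is nearly parallel to tool x. Next I'll measure the centreline and the shift.

```bash
cat > hs.py <<'E'
from h import *
def handle(d,tool):
    P=cloud(d,tool);T=(P-tool[0])@tool[1]
    m=(P[...,0]>.35)&(P[...,0]<.53)&(P[...,1]>.22)&(P[...,1]<.38)&(P[...,2]>.115)&(P[...,2]<.20)
    hd=m&(P[...,2]>.148)
    rows=[];
    for v in range(60,240):
        u=np.nonzero(m[v])[0]
        if len(u)<20: continue
        a=T[v,u]; z=np.median(P[v,u,2]); x=np.median(a[:,0])
        ends=onz(d,[(u.min(),v),(u.max(),v)],z,tool); e=(ends-tool[0])@tool[1]
        rows.append((v,u.min(),u.max(),x,e[:,1].mean(),e[1,1]-e[0,1],z))
    r=np.array(rows)
    for q in r[::8]: print(q.round(4))
    return r
E
python3 - <<'E'
from hs import *
d=load('w2');tool=(d['p'],d['Rt']);r=handle(d,tool)
h=r[(r[:,0]>92)&(r[:,0]<155)];p=np.polyfit(h[:,3],h[:,4],1);print('slope deg',np.degrees(np.arctan(p[0])),'mid y at x=0',p[1])
P=cloud(d,tool);m=(abs(P[...,2]-.154)<.006)&(P[...,0]>.45)&(P[...,0]<.52)&(abs(P[...,1]-.295)<.04);v,u=np.nonzero(m);sel=v>188
Q=P[m][sel];print('head',np.median(Q,0),(Q.min(0)+Q.max(0))/2,u[sel].min(),u[sel].max(),v.min(),v.max())
E
```

```text
[6.000e+01 3.390e+02 3.630e+02 1.039e-01 2.180e-02 1.740e-02 1.409e-01]
[6.800e+01 3.310e+02 3.700e+02 9.770e-02 2.030e-02 2.690e-02 1.563e-01]
[7.600e+01 3.300e+02 3.730e+02 9.250e-02 2.100e-02 2.970e-02 1.581e-01]
[8.400e+01 3.300e+02 3.740e+02 8.730e-02 2.150e-02 3.060e-02 1.578e-01]
[9.200e+01 3.310e+02 3.720e+02 8.200e-02 2.150e-02 2.900e-02 1.554e-01]
[1.000e+02 3.310e+02 3.710e+02 7.650e-02 2.150e-02 2.870e-02 1.539e-01]
[1.080e+02 3.310e+02 3.710e+02 7.090e-02 2.180e-02 2.910e-02 1.525e-01]
[1.160e+02 3.310e+02 3.700e+02 6.520e-02 2.170e-02 2.870e-02 1.511e-01]
[1.240e+02 3.310e+02 3.700e+02 5.920e-02 2.200e-02 2.910e-02 1.491e-01]
[1.320e+02 3.310e+02 3.690e+02 5.320e-02 2.190e-02 2.870e-02 1.481e-01]
[1.400e+02 3.300e+02 3.690e+02 4.690e-02 2.190e-02 3.000e-02 1.458e-01]
[1.480e+02 3.300e+02 3.680e+02 4.040e-02 2.190e-02 2.960e-02 1.441e-01]
[1.560e+02 3.300e+02 3.680e+02 3.380e-02 2.220e-02 3.000e-02 1.427e-01]
[1.640e+02 3.300e+02 3.670e+02 2.710e-02 2.210e-02 2.960e-02 1.412e-01]
[1.720e+02 3.300e+02 3.660e+02 2.000e-02 2.210e-02 2.930e-02 1.388e-01]
[1.800e+02 3.220e+02 3.740e+02 1.250e-02 2.250e-02 4.310e-02 1.359e-01]
[1.880e+02 3.200e+02 3.780e+02 7.800e-03 2.280e-02 4.710e-02 1.436e-01]
[1.96e+02 3.21e+02 3.78e+02 4.30e-03 2.24e-02 4.48e-02 1.54e-01]
[ 2.040e+02  3.210e+02  3.780e+02 -2.300e-03  2.260e-02  4.510e-02
  1.541e-01]
[ 2.120e+02  3.210e+02  3.770e+02 -9.000e-03  2.240e-02  4.470e-02
  1.542e-01]
[ 2.200e+02  3.210e+02  3.770e+02 -1.590e-02  2.250e-02  4.510e-02
  1.542e-01]
[ 2.280e+02  3.250e+02  3.750e+02 -2.280e-02  2.350e-02  4.060e-02
  1.542e-01]
slope deg -0.6743629990689542 mid y at x=0 0.022410755006570724
head [0.47857466 0.29372199 0.15393884] [0.48039171 0.29360175 0.15217059] 324 377 189 231
```

```bash

python3 -m pendant '[[0.8,0.7,0.4,0,0,0,0],[0.8,0.7,0.33,0,0,0,0],[0.8,0,0,0.8,0,0,0],[0.8,0,0,0.7,0,0,0],[0.8,0,0,0,0,0,0]]'
python3 -m pendant '[[0.8,0,0,0,0,0,0]]'>/dev/null
python3 - <<'E'
from hs import *
s=state();d=get_image('wrist');tool=(np.array(s['eef_pos']),np.array(s['eef_rot']));print(tool[0])
r=handle(d,tool)
E
```

```text
time: 11.0
eef_pos: [0.4314, 0.3075, 0.2145]
eef_rot: [[-0.944, 0.329, -0.005], [0.329, 0.944, -0.002], [0.004, -0.004, -1.0]]
contact_force: [-0.4, -0.8, -0.2]
gripper_width: 0.0706
gripper_force: 0.0
[0.43272239 0.30821552 0.21736996]
[ 1.210e+02  3.080e+02  3.330e+02  6.420e-02 -5.000e-04  1.640e-02
  1.367e-01]
[ 1.290e+02  2.980e+02  3.430e+02  6.060e-02 -6.000e-04  2.810e-02
  1.495e-01]
[ 1.370e+02  2.970e+02  3.440e+02  5.660e-02 -6.000e-04  2.860e-02
  1.564e-01]
[ 1.450e+02  2.960e+02  3.450e+02  5.190e-02 -6.000e-04  2.980e-02
  1.577e-01]
[ 1.530e+02  2.960e+02  3.460e+02  4.710e-02 -3.000e-04  3.060e-02
  1.582e-01]
[ 1.610e+02  2.980e+02  3.440e+02  4.170e-02 -3.000e-04  2.870e-02
  1.559e-01]
[ 1.69e+02  2.98e+02  3.43e+02  3.61e-02 -6.00e-04  2.86e-02  1.54e-01]
[ 1.770e+02  2.990e+02  3.430e+02  3.050e-02 -3.000e-04  2.830e-02
  1.526e-01]
[ 1.850e+02  2.990e+02  3.430e+02  2.470e-02 -3.000e-04  2.880e-02
  1.509e-01]
[ 1.930e+02  3.000e+02  3.420e+02  1.870e-02 -3.000e-04  2.790e-02
  1.492e-01]
[2.010e+02 3.010e+02 3.420e+02 1.270e-02 1.000e-04 2.760e-02 1.481e-01]
[2.090e+02 3.010e+02 3.420e+02 6.200e-03 1.000e-04 2.810e-02 1.461e-01]
[ 2.170e+02  3.020e+02  3.420e+02 -3.000e-04  5.000e-04  2.790e-02
  1.443e-01]
[ 2.250e+02  3.020e+02  3.420e+02 -7.000e-03  5.000e-04  2.830e-02
  1.428e-01]
[ 2.330e+02  3.030e+02  3.420e+02 -1.400e-02  9.000e-04  2.810e-02
  1.408e-01]
```

```bash

python3 -m pendant '[[0.8,0,0,0.8,0,0,-0.15],[0.8,0,0,0.9,0,0,0],[0.8,0,0,0.9,0,0,0],[0.8,0,0,0.6,0,0,0],[0.8,0,0,0.35,0,0,0]]'
python3 -m pendant '[[0.8,0,0,0,0,0,0],[0.8,0,0,0,0,0,0]]'
python3 -m pendant '[[0,0,0,0,0,0,0],[0,0,0,0,0,0,0],[0,0,0,0,0,0,0],[0,0,0,0,0,0,0],[0,0,0,0,0,0,0]]' 30
python3 -m pendant '[[0,0,0,0,0,0,0],[0,0,0,0,0,0,0]]'
```

```text
time: 11.65
eef_pos: [0.4327, 0.3086, 0.11]
eef_rot: [[-0.951, 0.309, -0.0], [0.309, 0.951, -0.0], [0.0, -0.0, -1.0]]
contact_force: [-1.1, -0.2, 0.4]
gripper_width: 0.0702
gripper_force: 0.0
time: 11.85
eef_pos: [0.4331, 0.3091, 0.1115]
eef_rot: [[-0.951, 0.309, 0.002], [0.309, 0.951, 0.001], [-0.001, 0.001, -1.0]]
contact_force: [-0.3, 1.3, -0.6]
gripper_width: 0.0704
gripper_force: 0.0
time: 12.35
eef_pos: [0.4325, 0.3089, 0.1104]
eef_rot: [[-0.951, 0.309, 0.0], [0.309, 0.951, 0.0], [-0.0, 0.0, -1.0]]
contact_force: [0.4, 0.1, 1.3]
gripper_width: 0.0327
gripper_force: 0.1
time: 12.55
eef_pos: [0.4325, 0.3089, 0.1104]
eef_rot: [[-0.951, 0.309, 0.0], [0.309, 0.951, 0.0], [-0.0, 0.0, -1.0]]
contact_force: [-0.7, -0.7, 0.7]
gripper_width: 0.0298
gripper_force: 29.8
```

```bash

python3 -m pendant '[[0,0,0,-0.2,0,0,0],[0,0,0,-0.3,0,0,0],[0,0,0,-0.4,0,0,0],[0,0,0,-0.5,0,0,0],[0,0,0,-0.5,0,0,0]]' 40
python3 -m pendant '[[0,0,0,-0.5,0,0,0],[0,0,0,-0.6,0,0,0],[0,0,0,-0.7,0,0,0],[0,0,0,-0.6,0,0,0],[0,0,0,-0.3,0,0,0]]'
python3 -m pendant '[[0,0,0,0,0,0,0],[0,0,0,0,0,0,0]]'
python3 - <<'E'
from h import *
d=get_image('side');cv2.imwrite('pics/s3.png',d['img']);np.savez('pics/s3.npz',**d)
E
```

```text
time: 13.05
eef_pos: [0.4325, 0.3089, 0.1688]
eef_rot: [[-0.951, 0.309, 0.0], [0.309, 0.951, 0.0], [-0.0, 0.0, -1.0]]
contact_force: [-0.6, -0.0, -2.2]
gripper_width: 0.0298
gripper_force: 39.8
time: 13.55
eef_pos: [0.4327, 0.3091, 0.2507]
eef_rot: [[-0.951, 0.308, 0.003], [0.308, 0.951, 0.001], [-0.002, 0.002, -1.0]]
contact_force: [0.3, -0.4, -3.5]
gripper_width: 0.0294
gripper_force: 39.8
time: 13.75
eef_pos: [0.4322, 0.3088, 0.2478]
eef_rot: [[-0.951, 0.309, -0.001], [0.309, 0.951, -0.0], [0.001, -0.001, -1.0]]
contact_force: [0.3, 0.2, -3.1]
gripper_width: 0.0298
gripper_force: 39.8
```

View pics/s3.png

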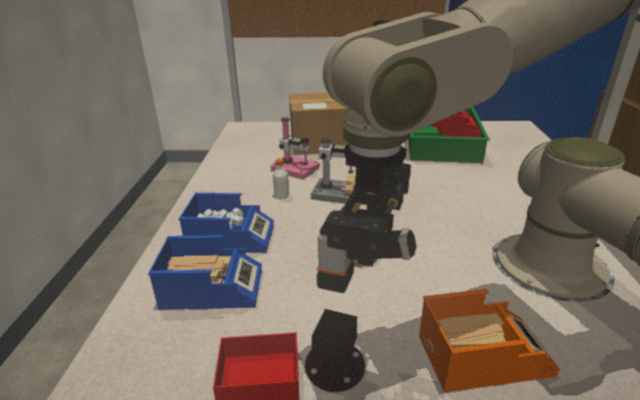

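The scanner is out of the holder, held level, with its nose at (335,275). The holder at (335,345) is empty. Next I'll find the strip label's centre and yaw, and work out the tool pose.

```bash
python3 - <<'E'
from h import *
L={}
for n,roi in(('top0',(225,118,272,146)),('side0',(225,250,265,300))):
    d=load(n);x0,y0,x1,y1=roi;im=d['img'][y0:y1,x0:x1].astype(int)
    m=(((im[...,2]-im[...,0])>-15)&(im[...,2]>90)).astype(np.uint8)
    m=cv2.morphologyEx(m,cv2.MORPH_CLOSE,np.ones((7,7)));nn,l,st,c=cv2.connectedComponentsWithStats(m)
    for i in range(1,nn):
        if st[i,4]>80: print(n,i,st[i],c[i]+[x0,y0])
    # choose component nearest roi centre
    k=1+np.argmin([np.hypot(*(c[i]-[(x1-x0)/2,(y1-y0)/2]))+(st[i,4]<150)*99 for i in range(1,nn)])
    cn,_=cv2.findContours((l==k).astype(np.uint8),0,2);r=cv2.minAreaRect(cn[0]);b=cv2.boxPoints(r)+[x0,y0];ctr=np.array(r[0])+[x0,y0]
    print(n,'ctr',ctr,'size',r[1]);L[n]=(d,ctr)
    n38=np.array([-np.sin(np.radians(38)),0,np.cos(np.radians(38))])
    c0=onz(d,[ctr],.038)[0];print('  world',c0)
    R,o=cam(d);ray=np.c_[slopes(d,b),np.ones(4)]@R.T
    W=o+ray*(((c0-o)@n38)/(ray@n38))[:,None];print('  corners',W.round(4).tolist())
    e=[W[(i+1)%4]-W[i] for i in range(4)];print('  edges',[round(float(np.linalg.norm(q)),4) for q in e],'yaw long',[round(float(np.degrees(np.arctan2(q[0],q[1]))),1) for q in e])
# triangulate
A=[];bb=[]
for d,ctr in L.values():
    R,o=cam(d);r=R@np.r_[slopes(d,[ctr])[0],1];r/=np.linalg.norm(r);M=np.eye(3)-np.outer(r,r);A.append(M);bb.append(M@o)
print('tri',np.linalg.lstsq(np.vstack(A),np.hstack(bb),rcond=None)[0])
E
```

```text
top0 1 [  0   0  47  28 737] [248.79240163 134.80189959]
top0 ctr [248.  131.5] size (27.0, 46.0)
  world [0.66788216 0.09425013 0.038     ]
  corners [[0.6966, 0.1541, 0.0605], [0.6994, 0.0313, 0.0626], [0.6383, 0.0327, 0.0149], [0.6354, 0.1591, 0.0127]]
  edges [0.1229, 0.0775, 0.1265, 0.0778] yaw long [178.7, -88.6, -1.3, 94.7]
side0 1 [  9   0  31  50 969] [253.14551084 272.25593395]
side0 ctr [249.  274.5] size (49.0, 30.0)
  world [0.66206392 0.10145964 0.038     ]
  corners [[0.6997, 0.0565, 0.0674], [0.647, -0.0008, 0.0262], [0.6264, 0.1439, 0.0101], [0.6745, 0.1862, 0.0477]]
  edges [0.0881, 0.1471, 0.0743, 0.1336] yaw long [-137.4, -8.1, 48.7, 169.0]
tri [0.66641521 0.0947949  0.03334513]
```

```bash
python3 - <<'E'
from h import *
n38=np.array([-np.sin(np.radians(38)),0,np.cos(np.radians(38))]);L=[]
for n,roi in(('top0',(228,120,268,143)),('side0',(222,252,264,302))):
    d=load(n);x0,y0,x1,y1=roi;im=d['img'][y0:y1,x0:x1].astype(int)
    blue=((im[...,0]-im[...,2])>35)&(im[...,0]>1.5*im[...,2]);m=(~blue).astype(np.uint8)
    nn,l,st,c=cv2.connectedComponentsWithStats(m)
    for i in range(1,nn):
        if st[i,4]>60: print(n,i,st[i],c[i]+[x0,y0])
    k=[i for i in range(1,nn) if st[i,0]>0 and st[i,1]>0 and st[i,0]+st[i,2]<x1-x0 and st[i,1]+st[i,3]<y1-y0]
    if not k: continue
    k=max(k,key=lambda i:st[i,4]);cn,_=cv2.findContours((l==k).astype(np.uint8),0,2);r=cv2.minAreaRect(max(cn,key=len));b=cv2.boxPoints(r)+[x0,y0]
    ctr=np.array(r[0])+[x0,y0]
    M=cv2.moments(max(cn,key=len));mc=np.array([M['m10']/M['m00'],M['m01']/M['m00']])+[x0,y0]
    c0=onz(d,[mc],.038)[0];R,o=cam(d);ray=np.c_[slopes(d,b),np.ones(4)]@R.T
    W=o+ray*(((c0-o)@n38)/(ray@n38))[:,None];e=np.roll(W,-1,0)-W
    print(n,ctr,mc,'world',c0.round(4),'edges',np.linalg.norm(e,axis=1).round(4),'yaw',np.degrees(np.arctan2(e[:,0],e[:,1])).round(1))
E
```

```text
top0 1 [  3   3  32  17 504] [246.97420635 131.1031746 ]
top0 [246.5 131. ] [246.97753623 131.10652174] world [0.6689 0.0971 0.038 ] edges [0.0833 0.0459 0.0847 0.0461] yaw [178.7 -88.   -1.3  94.3]
side0 1 [ 23   0  19  50 355] [258.55211268 273.10704225]
side0 2 [  0   3  10  28 169] [225.0295858  265.28994083]
side0 3 [ 12   5  24  35 560] [245.48214286 274.13214286]
side0 [245.73529625 274.05882263] [245.47407407 274.12721417] world [0.6696 0.1004 0.038 ] edges [0.0931 0.055  0.0979 0.0492] yaw [ 177.8 -119.5   -0.2   64.3]
```

Strip label: centre about (0.669, 0.098, 0.038), edges 83 x 46 mm against a true 80 x 44, yaw near 0. TCP target is about (0.519, 0.098, 0.148), tilted 38° forward.

```bash

python3 -m pendant '[[0,-0.2,-0.5,0,0,0,0],[0,-0.3,-0.8,0,0,0,0],[0,-0.3,-0.9,0,0,0,0],[0,-0.3,-0.9,0,0,0,0],[0,-0.3,-0.9,0,0,0,0]]' >/dev/null
python3 -m pendant '[[0,-0.3,-0.9,0,0,0,0],[0,-0.3,-0.9,0,0,0,0],[0,-0.2,-0.6,0,0,0,0],[0,0,-0.3,0,0,0,0],[0,0,0,0,0,0,-0.5]]' >/dev/null
python3 -m pendant '[[0,0,0,0,0,0,-0.7],[0,0,0,0,0,0,-0.7],[0,0,0,0,0,0,-0.35],[0,0,0,0,-0.5,0,0],[0,0,0,0,-0.7,0,0]]'
python3 -m pendant '[[0,0,0,0,0,-0.5,0],[0,0,0,0,0,-0.7,0],[0,0,0,0,0,0,0]]'
```

```text
time: 15.3
eef_pos: [0.4327, 0.0981, 0.2482]
eef_rot: [[-1.0, -0.003, -0.0], [-0.003, 0.985, 0.17], [-0.0, 0.17, -0.985]]
contact_force: [0.5, -1.0, -1.9]
gripper_width: 0.0297
gripper_force: 39.8
time: 15.6
eef_pos: [0.4317, 0.0975, 0.248]
eef_rot: [[-0.986, -0.001, 0.167], [0.027, 0.986, 0.164], [-0.164, 0.167, -0.972]]
contact_force: [0.6, 1.0, -1.9]
gripper_width: 0.0298
gripper_force: 39.8
```

I typed two of the pitch turns in the x column, so the tool is now rolled by about 9.6°. This is in free air and harmless. I'll compute the remaining correction.

```bash
cat > goal.py <<'E'
from h import *
from scipy.spatial.transform import Rotation as Ro
a=np.radians(38);n=np.array([-np.sin(a),0,np.cos(a)])
Rg=np.c_[[-np.cos(a),0,-np.sin(a)],[0,1,0],-n]
lab=np.array([.669,.098,.038]);wt=np.array([-.050,0,.059])
def todo():
    s=state();R=np.array(s['eef_rot']);p=np.array(s['eef_pos'])
    rv=Ro.from_matrix(R.T@Rg).as_rotvec(degrees=True)
    pg=lab+.12*n-Rg@wt
    w=p+R@wt;print('turn units',(rv/8).round(2),'goal',pg.round(4),'shift in goal axes, units',(Rg.T@(pg-p)/.03).round(2),'window',w.round(3))
    z=R[:,2];hit=w+z*((lab-w)@n/(z@n));print('hit off',(hit-lab).round(4),'dist',((w-lab)@n).round(4),'angle',np.degrees(np.arccos(np.clip(-z@n,-1,1))).round(2))
E
python3 -c "from goal import *; todo()"
```

```text
turn units [ 1.11 -3.54 -0.49] goal [0.5194 0.098  0.1483] shift in goal axes, units [-0.26  0.02  4.42] window [0.491 0.106 0.199]
hit off [-0.1328  0.0526 -0.1037] dist 0.2365 angle 29.69
```

```bash

python3 -m pendant '[[0,0,0,0,0.22,-0.71,-0.1],[0,0,0,0,0.22,-0.71,-0.1],[0,0,0,0,0.22,-0.71,-0.1],[0,0,0,0,0.22,-0.71,-0.1],[0,0,0,0,0.22,-0.71,-0.1]]' >/dev/null
python3 -m pendant '[[0,-0.1,0,0.4,0,0,0],[0,-0.1,0,0.7,0,0,0],[0,0,0,0.8,0,0,0],[0,0,0,0.8,0,0,0],[0,0,0,0.6,0,0,0]]'
python3 -m pendant '[[0,0,0,0.4,0,0,0],[0,0,0,0.2,0,0,0],[0,0,0,0,0,0,0],[0,0,0,0,0,0,0]]'
python3 -c "from goal import *; todo()"
```

```text
time: 16.6
eef_pos: [0.4993, 0.0978, 0.1722]
eef_rot: [[-0.79, -0.003, 0.613], [-0.002, 1.0, 0.002], [-0.613, 0.001, -0.79]]
contact_force: [-0.9, 0.5, -2.2]
gripper_width: 0.0294
gripper_force: 39.8
time: 17.0
eef_pos: [0.51, 0.0977, 0.1601]
eef_rot: [[-0.788, -0.003, 0.616], [-0.002, 1.0, 0.002], [-0.616, 0.001, -0.788]]
contact_force: [-0.1, 0.0, -2.7]
gripper_width: 0.0298
gripper_force: 39.8
turn units [0.02 0.01 0.01] goal [0.5194 0.098  0.1483] shift in goal axes, units [-0.    0.01  0.5 ] window [0.586 0.098 0.144]
hit off [0.     0.0002 0.    ] dist 0.1352 angle 0.13
```

```bash

python3 -m pendant '[[0,0,0,0.3,0,0,0],[0,0,0,0.2,0,0,0],[0,0,0,0,0,0,0],[0,0,0,0,0,0,0]]'
python3 - <<'E'
from goal import *
todo()
s=state();R=np.array(s['eef_rot']);p=np.array(s['eef_pos'])
d=get_image('side');np.savez('pics/s4.npz',**d)
im=d['img'].copy()
w=p+R@wt; q=proj(d,[w,lab,w-R[:,2]*.104]);print(q)
for a in q: cv2.circle(im,tuple(int(round(x)) for x in a),1,(0,0,255),-1)
cv2.imwrite('pics/s4.png',cv2.resize(im[170:320,180:380],(800,600),interpolation=cv2.INTER_CUBIC))
P=cloud(d);T=(P-p)@R
# scanner head points (tool frame): -y?/+y flat side face
m=(T[...,0]>-.085)&(T[...,0]<-.02)&(abs(T[...,1])<.035)&(T[...,2]>-.06)&(T[...,2]<.07)
Q=T[m];print(m.sum(),Q.min(0).round(3),Q.max(0).round(3))
g=m&(d['img'].min(2)>70);Q=T[g];print('light head',g.sum(),np.percentile(Q,[2,50,98],axis=0).round(4))
# rear/front edges of the side face: x-extent per z slice
F=T[m&(T[...,1]>.012)]
for z in np.arange(-.04,.065,.01):
    k=F[abs(F[:,2]-z)<.005]
    if len(k)>5: print(z.round(3),len(k),np.percentile(k[:,0],[3,97]).round(4),np.median(k[:,1]).round(4))
E
```

```text
time: 17.4
eef_pos: [0.5193, 0.0976, 0.1479]
eef_rot: [[-0.788, -0.002, 0.616], [-0.001, 1.0, 0.002], [-0.616, 0.001, -0.788]]
contact_force: [-0.5, -0.4, -1.7]
gripper_width: 0.0294
gripper_force: 39.8
turn units [0.01 0.01 0.01] goal [0.5194 0.098  0.1483] shift in goal axes, units [-0.01  0.01 -0.01] window [0.595 0.098 0.132]
hit off [-0.0001  0.     -0.0001] dist 0.1198 angle 0.12
[[278.58754215 236.19188446]
 [245.99360442 273.40268086]
 [309.77161331 200.46804079]]
1527 [-0.075 -0.021 -0.043] [-0.02   0.032  0.061]
light head 800 [[-0.0727 -0.0135 -0.0362]
 [-0.0579  0.0251 -0.0053]
 [-0.0304  0.029   0.0579]]
-0.04 111 [-0.0683 -0.0356] 0.0214
-0.03 122 [-0.0709 -0.0326] 0.0239
-0.02 129 [-0.0718 -0.022 ] 0.0254
-0.01 126 [-0.0717 -0.0225] 0.0258
0.0 122 [-0.0717 -0.0227] 0.0255
0.01 104 [-0.0721 -0.0317] 0.026
0.02 105 [-0.072  -0.0323] 0.0259
0.03 114 [-0.0717 -0.0312] 0.0258
0.04 121 [-0.0737 -0.0317] 0.0287
0.05 106 [-0.0737 -0.03  ] 0.0288
0.06 45 [-0.0729 -0.0319] 0.0283
```

View pics/s4.png

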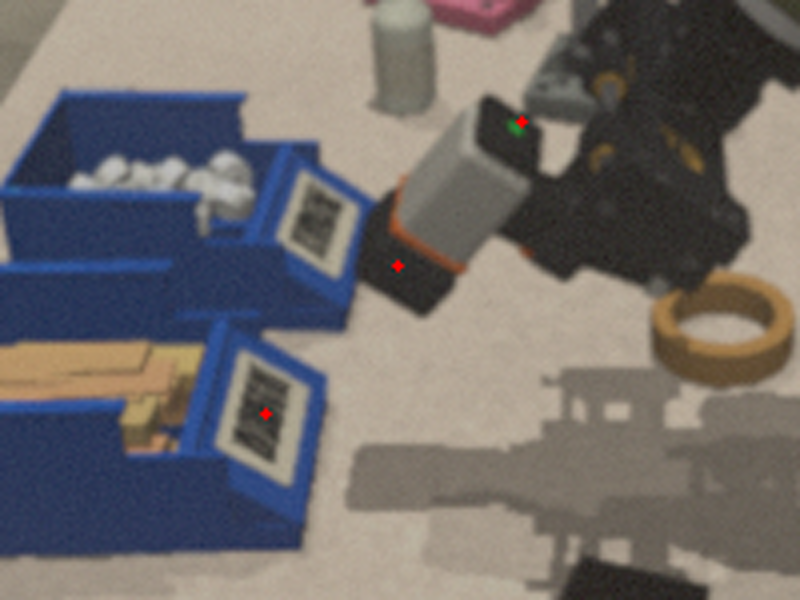

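The side crop shows the scanner in free air, aimed at the strip bin's label. The label's marked centre is at crop (265,413) and the window is at about (398,265). The head's edge stays at a constant tool x of -0.072 m along its length, so it hasn't tilted in the grip. The computed aim is 0.12 m from the label, 0.1° off square.

```bash

python3 -m pendant '[[0,0,0,0,0,0,0],[0,0,0,0,0,0,0],[0,0,0,0,0,0,0],[0,0,0,0,0,0,0],[0,0,0,0,0,0,0]]'
python3 -c "
from goal import *
todo();print(job_done())"
```

```text
time: 17.95
eef_pos: [0.5193, 0.0976, 0.1481]
eef_rot: [[-0.787, -0.002, 0.617], [-0.001, 1.0, 0.002], [-0.617, 0.001, -0.787]]
contact_force: [0.1, -0.2, -2.5]
gripper_width: 0.0294
gripper_force: 39.8
turn units [0.01 0.01 0.01] goal [0.5194 0.098  0.1483] shift in goal axes, units [-0.    0.01 -0.  ] window [0.595 0.098 0.133]
hit off [ 0.0001 -0.      0.0001] dist 0.12 angle 0.13
the job is handed in; nothing more can be done
None
```

I handed the job in at about 18 s: the slide was pressed onto the strip, held and let rise fully, and the scanner is held steady 12 cm square to the beech-strip bin's label; no verdict came back.

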